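# Lock a battery cell in its clamping fixture with a wedge

## Task

Take the orange wedge from the wedge stand, stand it point down in the slot beside the battery cell in the clamping fixture and let go of it, still loose. Then tap it down from above until its head sits on the jaws, so that it stays there by itself and locks the cell tight. Leave the blue wedge where it hangs.

Things in the scene. Friction and masses are not known exactly. Their poses are not given: they have to be found in the camera images.
- wedge_orange_head (a point): Centre of the orange wedge's head, a block 44 (x) x 36 (y) x 36 (z) mm; z up; 90 g. Below its flat underside (the shoulder) a 70 mm shank, 34 mm wide in y, tapers evenly on both x faces from 26 to 6 mm; a half turn about z changes nothing. It hangs in a stand by its shoulder, on two rails 84 mm above the table, 30 mm apart, along its y. Grip the head across y: the fingers have room there.
- wedge_blue_head (a point): Centre of the blue wedge's head; same head and length, thinner shank; not needed. Both wedges hang in one aluminium stand (110 x 220 mm), 110 mm apart along y, in either order.
- slot (a point): Middle of the slot's mouth, level with the jaw tops, 90 mm above the table. The slot runs along y, 60 mm long, ends open; fixed aluminium jaw at -x, green jaw and blue cell at +x. Empty it is 18 mm wide at the top (25 over the bevels), narrowing with the wedge's taper. Let go in it, the wedge stands with its shoulder about 28 mm above this point; home, the shoulder is at this height and 4 mm to +x.
- clamp (a joint): How far the sprung green jaw with the cell is forced along the slot's +x, in m: 0 when empty or with the wedge loose, 0.008 with the orange wedge home. Driving the wedge takes 5 to 8 N at first and 10 to 18 N at the end; it stays where it is left. Fixture base 210 x 120 mm, fixed.
Mind the look-alikes: they are no part of the job. What is shaped like the part that bears slot but pink or yellow is not meant.

How it is judged:
By the outcome, as a careful person would: the job done as asked, in the order asked, and still so for the second after the job is handed in, with the robot touching nothing.
It also fails if it takes over 45 s, if anything falls off the work surface, if the arm or the gripper's body presses on something with over 40 N, if the wrist force passes 120 N, or if a joint passes its speed limit or range.

## Robot

A 6-joint arm with a two-finger parallel gripper is mounted at the origin on the work surface. World frame = base frame: x ahead of the robot, y to its left, z up, the work surface at z = 0. Lengths are in mm, angles in rad, forces in N, time in s.
With the tool pointing down it reaches from about 325 to 900 mm from the base axis. Payload 6.1 kg.
Tool frame: the origin (TCP) lies at the very end of the fingers, on their centre line; the grasp point (between the pads) lies 19 mm behind it; y points along the fingers, x is the direction in which the jaws open and shut, and the axes are right-handed (so a half turn about y gives the same grasp; the last joint's range is limited). The gripper opens to 87 mm and grips with 3 to 60 N. Pads are 19 mm wide; open, the fingers measure 117 mm over their backs; the gripper's body (75 mm by 190 mm) begins 51 mm behind the grasp point.
Start: joints at [-1.457, 0.22, 1.526, -0, 1.395, -0.126], TCP at [148.436, -607.11, 222.538] pointing down, gripper open.
Joint ranges: [-2.98, 2.98], [-0.91, 2.08], [0.09, 2.57], [-1.24, 4.39], [0.2, 2.65], [-2.68, 2.68]. Speed limits (rad/s): [2.57, 2.57, 3.01, 3.14, 3.14, 3.14].

## Interface

Orientations are given as a unit quaternion [x, y, z, w].
In Python, from rig import * gives the robot as it stands.
- The arm moves only by the tool step_arm, never from a script. Its argument "motion" is a list that holds one entry, the list of rows, each a list of 6 numbers: the shift along the tool's x, y, z in cm, then the turn, a rotation vector about the tool's x, y, z in degrees. In form: [[[dx, dy, dz, wx, wy, wz], ...]]. A call has 1 to 5 rows; each row shifts and turns the commanded pose from where the row before left it, along the tool's axes as they then stand; what a row does not reach is not made up. A row lasts 1/8 s, in which the tool goes at most 62.5 mm and 10.7 degrees, less where a joint would pass 70% of its speed; a pose out of reach is approached as far as the arm can. A call with a gripper value outside its range is refused whole. "hand" is the closure in counts, from 0 (fully open) to 255 (shut), set as the call begins (left out, the last holds). The fingers move at their own pace and stop on an object; "force" is the grip in N (left out, the last holds). Time passes only in rows, so rows that do not move let the fingers close. It gives the time, the measured TCP pose, the force and the opening at its end, in the units of the state.
- get_obs(): the state, without advancing time (a new reading comes with each control period).
- camera(name): name is "scene" or "top"; returns a dict with "pixels" (384x512x3 uint8, red, green, blue), "K" (3x3 intrinsics, pixels), "k1" (the pictures are not rectified: a ray, as slopes to the right and down, at radius r is drawn at 1 + k1 r^2 times it, then the intrinsics apply), "pose" (4x4, takes a point from camera to world coordinates). Camera axes: x right, y up, looking along -z (the intrinsics and any distortion apply to the point x, -y, -z); pixel columns grow to the right and rows downward; lengths in mm; the calibration is good to about 2 mm. A picture is of the moment at which its call begins. There is no depth.
- job_done(): hands the job in, once; it reports no verdict.
Trained networks look in a picture, given as the dict that the camera call returned (one of the last four; its "shot" number tells which), for a name from the list of things; names that differ only in an ending like _2 or _b are one class to them, and where a whole thing is asked for, a point or a joint stands for the part that bears it (a point fixed in the world has none). Each returns a list of dicts, best first, with "conf" (0 to 1); they miss things now and then, are a little off and sometimes report something else, mostly with a low value. They report only what shows in the picture. A call takes as long as a camera call. They do not tell look-alikes from the thing itself.
- cut_out(picture, target): "region" (384x512 bool, what is visible of it) and "centre" ([row, column] in pixels, amid what is visible of it).
The state is a dict: "time_s": time; "joints": joint angles; "qvel": joint speeds; "effort": joint torques, N m; "eef_pos": TCP position; "eef_rot": TCP orientation; "contact_force": force on the tool from outside, world axes, zero at the start; "ft_torque": the same for the moment, N m; "gripper_width": opening from 0.0 (shut) to 1.0 (fully open).
Only numpy, scipy, OpenCV 4.12 (cv2) and the standard library are available. Lean on these libraries where they do the work, as an engineer would, in place of code of your own. Each camera call takes 0.05 s, during which the arm holds its last target. There are 200 camera calls.

## Working session

There is one attempt and no reset: what is moved stays moved. The work goes in short steps, Python scripts to look and compute and a tool call to move; the robot and the scene stay as the last step left them, time stands still between calls to the robot, and variables do not carry over. Pictures are saved under pics/ and viewed, about 8 in all and at most 12, crops included, and the job is handed in when it is done.

Besides the shell and the picture viewer there is one more tool, called by a JSON object that holds its "api" and its "payload", one argument or row to a line. step_arm: Moves the arm, as the interface text tells. Its arguments: {"type":"object","properties":{"motion":{"type":"array","items":{"type":"array","items":{"type":"array","items":{"type":"number"}}}},"hand":{"type":"number"},"force":{"type":"number"}},"required":["motion"]}

```bash
mkdir -p pics; ls
cat > h.py <<'E'
from rig import *
import numpy as np, cv2
def ray(c,u,v):
    K=np.array(c["K"]);P=np.array(c["pose"])
    xd=(u-K[0,2])/K[0,0];yd=(v-K[1,2])/K[1,1];x,y=xd,yd
    for _ in range(30):
        f=1+c["k1"]*(x*x+y*y);x,y=xd/f,yd/f
    return P[:3,3],P[:3,:3]@np.array([x,-y,-1.])
def onz(c,u,v,z):
    o,d=ray(c,u,v);return o+d*(z-o[2])/d[2]
def proj(c,p):
    K=np.array(c["K"]);P=np.array(c["pose"])
    q=P[:3,:3].T@(np.array(p,float)-P[:3,3]);x,y=q[0]/-q[2],-q[1]/-q[2]
    f=1+c["k1"]*(x*x+y*y);return K[0,0]*x*f+K[0,2],K[1,1]*y*f+K[1,2]
def tri(rays):
    A=0;b=0
    for o,d in rays:
        d=d/np.linalg.norm(d);M=np.eye(3)-np.outer(d,d);A=A+M;b=b+M@o
    return np.linalg.solve(A,b)
def save(c,n,crop=None,s=1):
    im=c["pixels"][...,::-1]
    if crop: r0,r1,a,b=crop; im=im[r0:r1,a:b]
    cv2.imwrite("pics/"+n,cv2.resize(im,None,fx=s,fy=s,interpolation=cv2.INTER_CUBIC))
E
python3 - <<'E'
from h import *
print(get_obs())
for n in("scene","top"):
    c=camera(n);save(c,n+"0.png",s=1.5);print(n,np.round(c["pose"],3).tolist(),c["k1"],c["K"])
    for t in("wedge_orange_head","wedge_blue_head","slot","clamp"):
        try:
            for d in cut_out(c,t)[:4]:
                r,k=d["centre"];print(t,round(d["conf"],2),(r,k),d["region"].sum(),np.round(onz(c,k,r,110)))
        except Exception as e: print(t,e)
E
```

```text
pics
{'time_s': 0.0, 'joints': array([-1.45709756e+00,  2.21200572e-01,  1.52761848e+00, -1.03523888e-05,
        1.39468960e+00, -1.26088619e-01]), 'qvel': array([-1.19003749e-03,  7.61900839e-05,  3.18261011e-04,  4.78956024e-04,
        1.18913869e-03,  1.18516805e-03]), 'effort': array([-2.13093714e-03, -4.94618475e+01, -3.87382436e+01,  6.96705119e-02,
        5.72253170e-02, -1.56299548e-04]), 'eef_pos': array([ 148.36396848, -606.49729444,  221.4491833 ]), 'eef_rot': array([-0.55573473,  0.43708523, -0.43612805,  0.55669358]), 'contact_force': array([-0.86025921, -0.10340811, -0.40300277]), 'ft_torque': array([-0.02184247,  0.01411544, -0.04834725]), 'gripper_width': 0.9945554259928018}
scene [[-0.272, -0.684, 0.677, 1147.465], [0.962, -0.206, 0.179, 175.474], [0.017, 0.7, 0.714, 825.866], [0.0, 0.0, 0.0, 1.0]] -0.13813192709612473 [[444.87445897   0.         255.82827728]
 [  0.         444.87445897 199.40291414]
 [  0.           0.           1.        ]]
wedge_orange_head 0.91 (257.6, 358.4) 590 [568. 240. 110.]
wedge_blue_head 0.87 (249.2, 306.8) 552 [576. 135. 110.]
slot 0
[... 326 characters left out ...]
], [-0.999, 0.017, 0.028, -0.762], [0.029, 0.056, 0.998, 1109.029], [0.0, 0.0, 0.0, 1.0]] -0.020540538624880644 [[405.92311504   0.         258.95406816]
 [  0.         405.92311504 193.10930525]
 [  0.           0.           1.        ]]
wedge_orange_head 0.76 (145.7, 153.8) 352 [544. 233. 110.]
wedge_blue_head 0.74 (140.8, 193.4) 294 [558. 135. 110.]
slot 0.91 (235.1, 302.6) 3551 [ 330. -138.  110.]
slot 0.8 (233.7, 186.4) 3431 [329. 147. 110.]
slot 0.77 (133.1, 316.1) 3646 [ 584. -169.  110.]
slot 0.51 (127.7, 323.2) 1210 [ 598. -187.  110.]
clamp 0.91 (128.8, 323.6) 1288 [ 595. -188.  110.]
clamp 0.82 (235.4, 184.1) 1232 [325. 152. 110.]
clamp 0.62 (240.1, 301.5) 1247 [ 317. -135.  110.]
```

View pics/scene0.png

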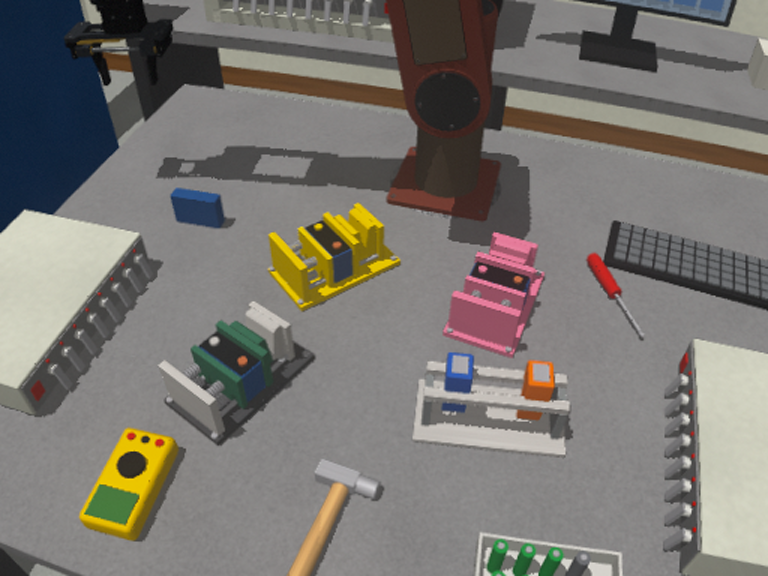

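View pics/top0.png

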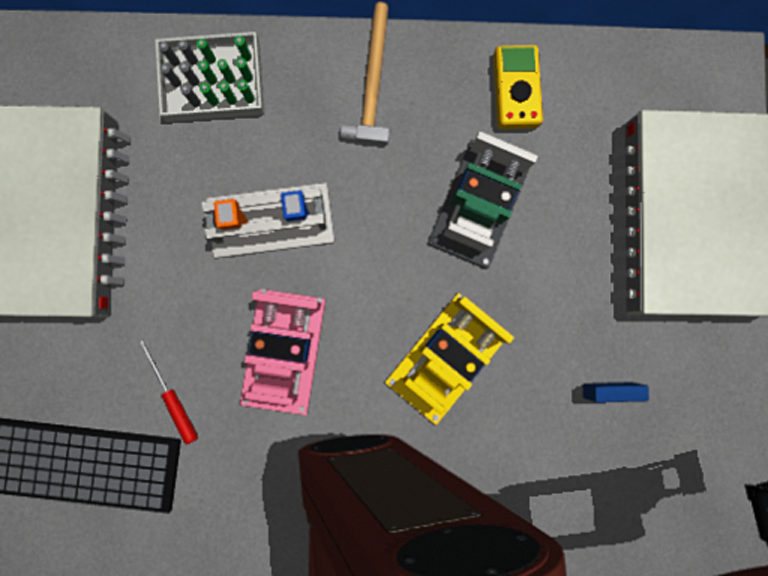

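The scene view (768x576) shows the grey/green fixture around (240,370) and the stand at (490,405), with blue left of orange. In the top view, the fixture is at (483,200), the orange head at (227,212) and the blue head at (292,206). The pink and yellow fixtures are look-alikes. Next I'll zoom in.

Run:
```python
from h import *
def crop(c,r0,c0,h,w,s): return cv2.resize(c["pixels"][r0:r0+h,c0:c0+w,::-1],None,fx=s,fy=s,interpolation=cv2.INTER_CUBIC)
t=camera("top");s=camera("scene")
np.savez("pics/raw.npz",t=t["pixels"],s=s["pixels"])
a=np.hstack([crop(t,85,282,94,80,5),crop(s,200,100,94,80,5)])
b=np.hstack([crop(t,115,128,60,100,4),crop(s,230,272,60,100,4)])
def grid(im,s,r0,c0):
    return im
cv2.imwrite("pics/fix.png",a);cv2.imwrite("pics/stand.png",b)
```

```text
(no output)
```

View pics/fix.png

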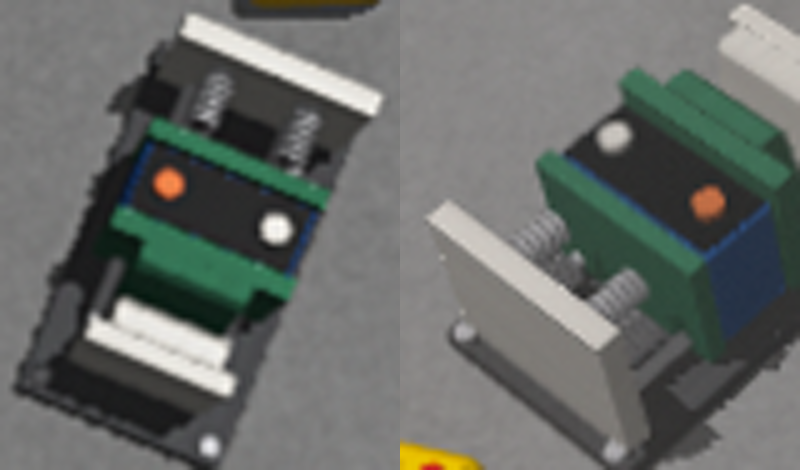

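View pics/stand.png

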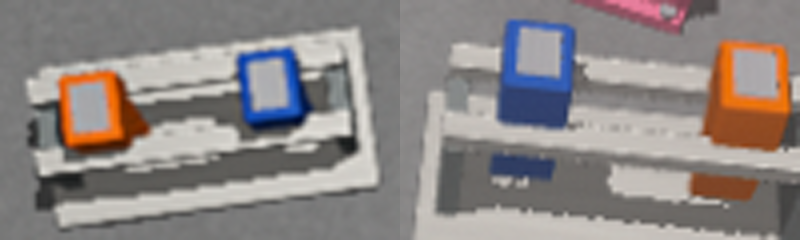

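The crops show the orange head with its light cap on the stand's left end. The slot is the dark gap between the white boss, at about (175,330) in the top crop, and the green boss. Next I'll make metric ortho views at the known heights.

```bash
cat >> h.py <<'E'
def ortho(c,x0,y0,yaw,z,hx,hy,s):
    # image: right = local -y, up = local +x ; s px per mm
    W,H=int(2*hy*s),int(2*hx*s)
    jj,ii=np.meshgrid(np.arange(W),np.arange(H))
    lx=hx-(ii+.5)/s; ly=hy-(jj+.5)/s
    X=x0+lx*np.cos(yaw)-ly*np.sin(yaw); Y=y0+lx*np.sin(yaw)+ly*np.cos(yaw)
    K=np.array(c["K"]);P=np.array(c["pose"])
    q=(np.stack([X,Y,X*0+z],-1)-P[:3,3])@P[:3,:3]
    x,y=q[...,0]/-q[...,2],q[...,1]/q[...,2]
    f=1+c["k1"]*(x*x+y*y)
    im=cv2.remap(c["pixels"][...,::-1],(K[0,0]*x*f+K[0,2]).astype(np.float32),(K[1,1]*y*f+K[1,2]).astype(np.float32),cv2.INTER_CUBIC)
    return np.ascontiguousarray(im)
def ticks(im,hx,hy,s,st=10):
    for v in range(-int(hy),int(hy)+1,st):
        x=int((hy-v)*s);cv2.line(im,(x,0),(x,14 if v%50==0 else 7),(0,255,255),1)
    for v in range(-int(hx),int(hx)+1,st):
        y=int((hx-v)*s);cv2.line(im,(0,y),(14 if v%50==0 else 7,y),(0,255,255),1)
    cv2.line(im,(0,int(hx*s)),(im.shape[1],int(hx*s)),(255,0,255),1);cv2.line(im,(int(hy*s),0),(int(hy*s),im.shape[0]),(255,0,255),1)
    return im
E
python3 - <<'E'
from h import *
t=camera("top");s=camera("scene")
f=lambda x,y:282+(x+.5)/5-.5
p=lambda x,y:onz(t,282+(x+.5)/5-.5,85+(y+.5)/5-.5,90)
print("slot mouth est",p(182,302),"jaw edge",p(90,327),p(235,387))
q=lambda x,y,z:onz(t,128+(x+.5)/4-.5,115+(y+.5)/4-.5,z)
print("orange top",q(87,104,120),"blue",q(267,82,120))
e=[q(60,222,0),q(377,182,0)];print(e,np.degrees(np.arctan2(*( -(e[0]-e[1])[:2]*[1,-1])))) 
# slot
j=p(90,327)-p(235,387);yaw=np.arctan2(-j[0],j[1]);c=p(182,302);print(np.degrees(yaw))
cx,cy=np.round(c[:2]);print(cx,cy)
hx,hy,S=70,50,4
cv2.imwrite("pics/of.png",np.hstack([ticks(ortho(k,cx,cy,yaw,90,hx,hy,S),hx,hy,S) for k in(t,s)]))
o=(q(87,104,120)+q(267,82,120))/2;b=q(87,104,120)-q(267,82,120);yw=np.arctan2(-b[0],b[1]);print(np.degrees(yw),o)
hx,hy,S=35,95,4
ox,oy=np.round(o[:2]);yw=np.round(yw,3);print(ox,oy,yw)
cv2.imwrite("pics/os.png",np.vstack([ticks(ortho(k,ox,oy,yw,120,hx,hy,S),hx,hy,S) for k in(t,s)]))
E
```

```text
slot mouth est [ 557.45277418 -177.82837069   90.        ] jaw edge [ 543.66652006 -130.94550406   90.        ] [ 514.44478166 -205.18380782   90.        ]
orange top [554.61815198 241.35719411 120.        ] blue [570.35528647 132.01957189 120.        ]
[array([494.90500452, 286.5320467 ,   0.        ]), array([526.34773464,  71.23351153,   0.        ])] 8.308877801725776
-21.48562936180138
557.0 -178.0
8.190421613566603 [562.48671923 186.688383   120.        ]
562.0 187.0 0.143
```

View pics/of.png

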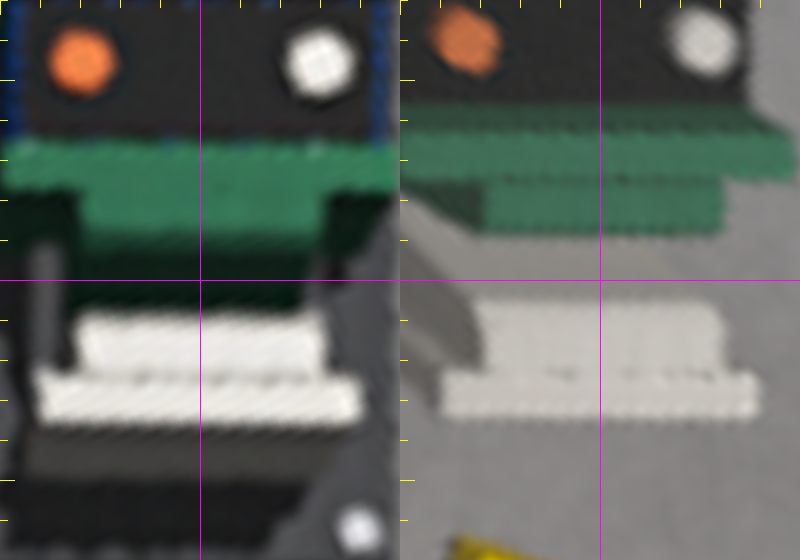

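View pics/os.png

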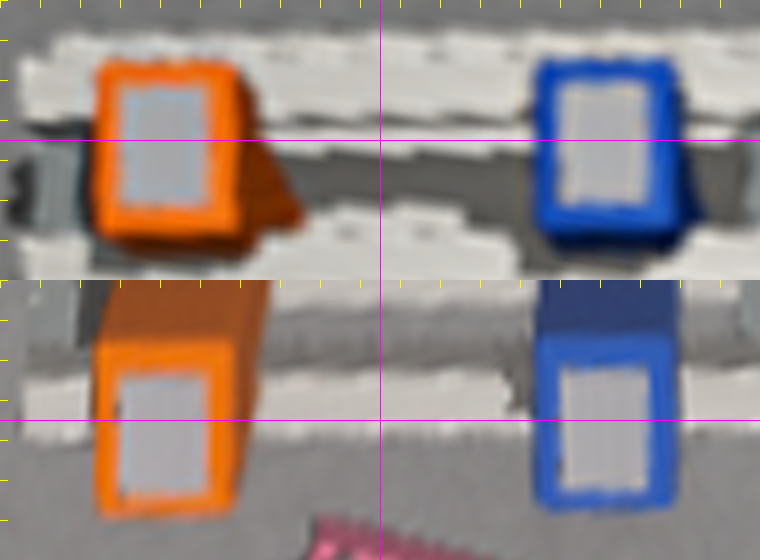

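The ortho views put the slot mouth at about (556.3, -178.4) with yaw -21.5°, and the orange head at about (552.6, 239.8) with yaw 8.2°. Both cameras agree to within about 1.5 mm. Next, plan the approach.

```bash
cat >> h.py <<'E'
from scipy.spatial.transform import Rotation as R
def plan(x,y,z,jaw,n,start=None):
    """rows (cm,deg, tool axes) from measured pose (or start) to a down-pointing pose, jaw = world angle (deg) of tool x"""
    o=get_obs();p0=np.array(o["eef_pos"]);R0=R.from_quat(o["eef_rot"]).as_matrix()
    a0=np.degrees(np.arctan2(R0[1,0],R0[0,0]))
    d=(jaw-a0+90)%180-90
    print("t",round(o["time_s"],2),"pos",np.round(p0,1),"jaw",round(a0,2),"tooly",np.round(R0[:,1],4),"turn",round(d,2),"w",round(o["gripper_width"]*87,1),"F",np.round(o["contact_force"],1))
    dp=(np.array([x,y,z])-p0)/n
    for i in range(n):
        a=np.radians(a0+d*i/n);X=np.array([np.cos(a),np.sin(a),0]);Y=np.array([0,0,-1.]);Z=np.cross(X,Y)
        s=[dp@X/10,dp@Y/10,dp@Z/10];print(np.round(s,2).tolist(),"wy",round(-d/n,2))
E
python3 -c "
from h import *
plan(552.6,239.8,180,98.2,20)"
```

```text
t 0.7 pos [ 148.5 -607.1  222.6] jaw -76.26 tooly [ 1.e-04 -1.e-04 -1.e+00] turn -5.54 w 87.0 F [ 0.2 -0.   0.7]
[-3.63, 0.21, 2.97] wy 0.28
[-3.65, 0.21, 2.95] wy 0.28
[-3.66, 0.21, 2.93] wy 0.28
[-3.68, 0.21, 2.92] wy 0.28
[-3.69, 0.21, 2.9] wy 0.28
[-3.7, 0.21, 2.88] wy 0.28
[-3.72, 0.21, 2.86] wy 0.28
[-3.73, 0.21, 2.84] wy 0.28
[-3.75, 0.21, 2.83] wy 0.28
[-3.76, 0.21, 2.81] wy 0.28
[-3.77, 0.21, 2.79] wy 0.28
[-3.79, 0.21, 2.77] wy 0.28
[-3.8, 0.21, 2.75] wy 0.28
[-3.81, 0.21, 2.73] wy 0.28
[-3.83, 0.21, 2.72] wy 0.28
[-3.84, 0.21, 2.7] wy 0.28
[-3.85, 0.21, 2.68] wy 0.28
[-3.86, 0.21, 2.66] wy 0.28
[-3.88, 0.21, 2.64] wy 0.28
[-3.89, 0.21, 2.62] wy 0.28
```

{"api": "step_arm", "payload": {
  "motion": [
    [[-3.6, 0, 3.0, 0, 0, 0], [-3.6, 0, 3.0, 0, 0, 0], [-3.6, 0, 3.0, 0, 0, 0], [-3.6, 0, 3.0, 0, 0, 0], [-3.6, 0, 3.0, 0, 0, 0]]
  ],
  "hand": 0,
  "force": 25
}}

```text
time_s: 1.32
eef_pos: [251.9, -395.3, 222.7]
eef_rot: [0.556, -0.436, 0.437, -0.556]
contact_force: [0.3, -0.7, 0.5]
gripper_width: 1.0
```

{"api": "step_arm", "payload": {
  "motion": [
    [[-3.6, 0, 3.0, 0, 0, 0], [-3.6, 0, 3.0, 0, 0, 0], [-3.6, 0, 3.0, 0, 0, 0], [-3.6, 0, 3.0, 0, 0, 0], [-3.6, 0, 3.0, 0, 0, 0]]
  ]
}}

```text
time_s: 1.95
eef_pos: [354.9, -184.9, 222.9]
eef_rot: [-0.556, 0.436, -0.437, 0.556]
contact_force: [2.4, -0.3, -0.0]
gripper_width: 1.003
```

{"api": "step_arm", "payload": {
  "motion": [
    [[-3.8, 0, 2.7, 0, 1, 0], [-3.8, 0, 2.7, 0, 1, 0], [-3.8, 0, 2.7, 0, 1, 0], [-3.8, 0, 2.7, 0, 1, 0], [-3.8, 0, 2.7, 0, 1, 0]]
  ]
}}

```text
time_s: 2.58
eef_pos: [448.4, 28.8, 223.0]
eef_rot: [-0.536, 0.46, -0.461, 0.537]
contact_force: [0.6, -0.6, -0.3]
gripper_width: 1.001
```

```bash
python3 -c "
from h import *
plan(552.6,239.8,160,98.2,5)"
```

```text
t 2.58 pos [448.4  28.8 223. ] jaw -81.28 tooly [ 1.2e-03 -3.0e-04 -1.0e+00] turn -0.52 w 87.1 F [ 0.6 -0.6 -0.3]
[-3.86, 1.26, 2.7] wy 0.1
[-3.86, 1.26, 2.69] wy 0.1
[-3.87, 1.26, 2.68] wy 0.1
[-3.87, 1.26, 2.68] wy 0.1
[-3.87, 1.26, 2.67] wy 0.1
```

{"api": "step_arm", "payload": {
  "motion": [
    [[-3.9, 0, 2.7, 0, 0.1, 0], [-3.9, 0, 2.7, 0, 0.1, 0], [-3.9, 0, 2.7, 0, 0.1, 0], [-3.9, 0, 2.7, 0, 0.1, 0], [-3.8, 3, 2.6, 0, 0.1, 0]]
  ]
}}

```text
time_s: 3.2
eef_pos: [554.3, 241.3, 195.4]
eef_rot: [-0.533, 0.461, -0.464, 0.537]
contact_force: [1.1, -0.5, -0.6]
gripper_width: 0.999
```

{"api": "step_arm", "payload": {
  "motion": [
    [[0, 3, 0, 0, 0, 0], [0, 0, 0, 0, 0, 0]]
  ]
}}

```text
time_s: 3.45
eef_pos: [549.3, 238.8, 159.3]
eef_rot: [0.537, -0.464, 0.461, -0.533]
contact_force: [-1.0, -0.1, -0.0]
gripper_width: 1.0
```

```bash
python3 -c "
from h import *
plan(552.6,239.8,88,98.2,3)
c=camera('scene')
a=c['pixels'][190:320,270:450,::-1];b=camera('top')['pixels'][90:220,90:270,::-1]
cv2.imwrite('pics/appr.png',cv2.resize(np.hstack([a,b]),None,fx=2.2,fy=2.2,interpolation=cv2.INTER_CUBIC))"
```

```text
t 3.45 pos [549.3 238.8 159.3] jaw -81.71 tooly [-0.0063 -0.0019 -1.    ] turn -0.09 w 87.0 F [-1.  -0.1 -0. ]
[-0.02, 2.38, 0.11] wy 0.03
[-0.02, 2.38, 0.11] wy 0.03
[-0.02, 2.38, 0.11] wy 0.03
```

View pics/appr.png

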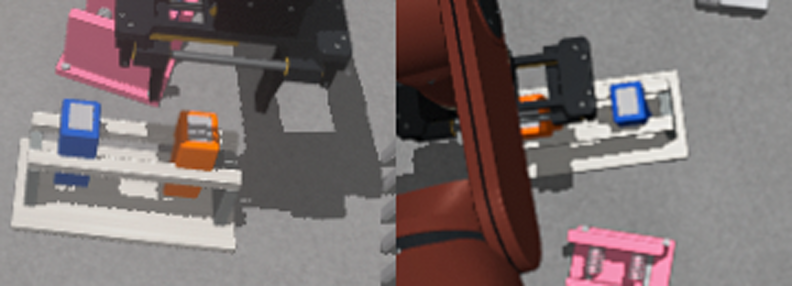

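The gripper hovers open above the orange head, about (197,130) in the left panel, with blue clear of it. Descend in stages.

{"api": "step_arm", "payload": {
  "motion": [
    [[0, 1.5, 0, 0, 0, 0], [0, 1.5, 0, 0, 0, 0], [0, 0, 0, 0, 0, 0], [0, 0, 0, 0, 0, 0]]
  ]
}}

```text
time_s: 4.05
eef_pos: [551.6, 238.9, 132.6]
eef_rot: [0.535, -0.463, 0.463, -0.535]
contact_force: [0.4, -0.0, -0.9]
gripper_width: 0.998
```

```bash
python3 -c "
from h import *
plan(552.6,239.8,88,98.2,3)"
```

```text
t 4.05 pos [551.6 238.9 132.6] jaw -81.77 tooly [-1.e-04  0.e+00 -1.e+00] turn -0.03 w 86.9 F [ 0.4 -0.  -0.9]
[-0.02, 1.49, 0.04] wy 0.01
[-0.02, 1.49, 0.04] wy 0.01
[-0.02, 1.49, 0.04] wy 0.01
```

{"api": "step_arm", "payload": {
  "motion": [
    [[-0.06, 1.5, 0.12, 0, 0, 0], [0, 1.5, 0, 0, 0, 0], [0, 1.45, 0, 0, 0, 0], [0, 0, 0, 0, 0, 0], [0, 0, 0, 0, 0, 0]]
  ]
}}

```text
time_s: 4.68
eef_pos: [552.8, 239.9, 88.1]
eef_rot: [-0.535, 0.463, -0.463, 0.535]
contact_force: [0.6, 0.9, 0.4]
gripper_width: 0.998
```

{"api": "step_arm", "payload": {
  "motion": [
    [[0, 0, 0, 0, 0, 0], [0, 0, 0, 0, 0, 0], [0, 0, 0, 0, 0, 0], [0, 0, 0, 0, 0, 0], [0, 0, 0, 0, 0, 0]]
  ],
  "hand": 255,
  "force": 25
}}

```text
time_s: 5.3
eef_pos: [552.7, 239.8, 88.1]
eef_rot: [-0.535, 0.463, -0.463, 0.535]
contact_force: [-0.2, -0.4, -0.8]
gripper_width: 0.519
```

{"api": "step_arm", "payload": {
  "motion": [
    [[0, 0, 0, 0, 0, 0], [0, 0, 0, 0, 0, 0]]
  ]
}}

```text
time_s: 5.55
eef_pos: [552.6, 239.8, 88.0]
eef_rot: [0.535, -0.463, 0.463, -0.535]
contact_force: [-0.2, 0.1, 0.6]
gripper_width: 0.412
```

{"api": "step_arm", "payload": {
  "motion": [
    [[0, -1, 0, 0, 0, 0], [0, -3, 0, 0, 0, 0], [0, -4, 0, 0, 0, 0], [0, -4, 0, 0, 0, 0], [0, -1.5, 0, 0, 0, 0]]
  ]
}}

```text
time_s: 6.18
eef_pos: [554.2, 240.3, 226.8]
eef_rot: [-0.533, 0.462, -0.464, 0.536]
contact_force: [-0.1, 0.6, -1.1]
gripper_width: 0.411
```

```bash
python3 -c "
from h import *
plan(556.3,-178.4,215,68.5,12)"
```

```text
t 6.17 pos [554.2 240.3 226.8] jaw -81.76 tooly [ 0.0053  0.0015 -1.    ] turn -29.74 w 35.8 F [-0.1  0.6 -1.1]
[3.46, 0.1, -0.48] wy 2.48
[3.47, 0.1, -0.33] wy 2.48
[3.48, 0.1, -0.18] wy 2.48
[3.49, 0.1, -0.03] wy 2.48
[3.49, 0.1, 0.12] wy 2.48
[3.48, 0.1, 0.27] wy 2.48
[3.46, 0.1, 0.42] wy 2.48
[3.44, 0.1, 0.57] wy 2.48
[3.41, 0.1, 0.72] wy 2.48
[3.38, 0.1, 0.87] wy 2.48
[3.34, 0.1, 1.01] wy 2.48
[3.29, 0.1, 1.15] wy 2.48
```

{"api": "step_arm", "payload": {
  "motion": [
    [[3.4, 0, -0.5, 0, 2.5, 0], [3.5, 0, -0.3, 0, 2.5, 0], [3.5, 0, -0.2, 0, 2.5, 0], [3.5, 0, 0, 0, 2.5, 0], [3.5, 0, 0.1, 0, 2.5, 0]]
  ]
}}

```text
time_s: 6.8
eef_pos: [552.7, 64.1, 221.9]
eef_rot: [-0.481, 0.519, -0.518, 0.48]
contact_force: [0.4, 0.5, -1.5]
gripper_width: 0.413
```

{"api": "step_arm", "payload": {
  "motion": [
    [[3.5, 0, 0.3, 0, 2.5, 0], [3.5, 0, 0.4, 0, 2.5, 0], [3.4, 0, 0.6, 0, 2.5, 0], [3.4, 0, 0.7, 0, 2.5, 0], [3.4, 0, 0.9, 0, 2.5, 0]]
  ]
}}

```text
time_s: 7.42
eef_pos: [553.7, -110.4, 221.9]
eef_rot: [-0.422, 0.568, -0.567, 0.421]
contact_force: [0.2, 0.8, -1.4]
gripper_width: 0.413
```

{"api": "step_arm", "payload": {
  "motion": [
    [[3.3, 0, 1.0, 0, 2.5, 0], [2.3, 0, 0.8, 0, 1.5, 0], [1.0, 0, 0.3, 0, 0.7, 0], [0, 0, 0, 0, 0, 0], [0, 0, 0, 0, 0, 0]]
  ]
}}

```text
time_s: 8.05
eef_pos: [553.6, -177.8, 222.8]
eef_rot: [-0.398, 0.584, -0.584, 0.398]
contact_force: [0.8, -0.3, -0.4]
gripper_width: 0.411
```

```bash
python3 -c "
from h import *
plan(556.3,-178.4,180,68.5,3)"
```

```text
t 8.05 pos [ 553.6 -177.8  222.8] jaw -111.4 tooly [-4.e-04  7.e-04 -1.e+00] turn -0.1 w 35.7 F [ 0.8 -0.3 -0.4]
[-0.01, 1.43, 0.09] wy 0.03
[-0.01, 1.43, 0.09] wy 0.03
[-0.01, 1.43, 0.09] wy 0.03
```

{"api": "step_arm", "payload": {
  "motion": [
    [[0, 2, 0.28, 0, 0, 0], [0, 2, 0, 0, 0, 0], [0, 1.2, 0, 0, 0, 0], [0, 0, 0, 0, 0, 0], [0, 0, 0, 0, 0, 0]]
  ]
}}

```text
time_s: 8.68
eef_pos: [556.6, -179.9, 171.4]
eef_rot: [0.398, -0.584, 0.585, -0.398]
contact_force: [1.0, 0.0, -1.2]
gripper_width: 0.415
```

```bash
python3 -c "
from h import *
plan(556.3,-178.4,122,68.5,3)
a=camera('scene')['pixels'][170:300,90:230,::-1];b=camera('top')['pixels'][70:200,250:390,::-1]
cv2.imwrite('pics/ins.png',cv2.resize(np.hstack([a,b]),None,fx=2.85,fy=2.85,interpolation=cv2.INTER_CUBIC))"
```

```text
t 8.68 pos [ 556.6 -179.9  171.4] jaw -111.46 tooly [ 5.e-04 -2.e-04 -1.e+00] turn -0.04 w 36.1 F [ 1.   0.  -1.2]
[-0.04, 1.65, -0.03] wy 0.01
[-0.04, 1.65, -0.03] wy 0.01
[-0.04, 1.65, -0.03] wy 0.01
```

View pics/ins.png

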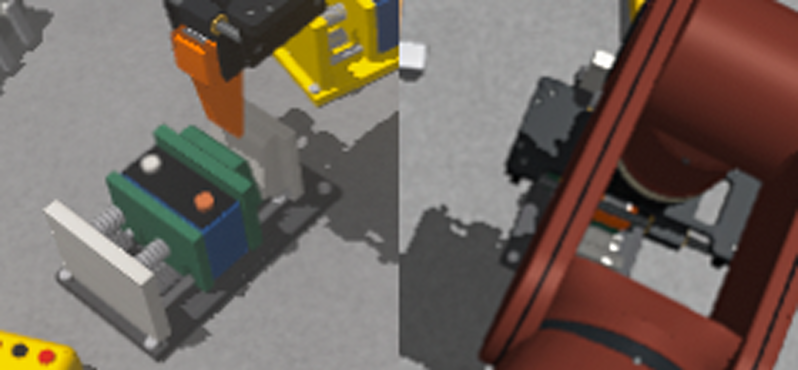

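The wedge tip, about (235,133) in the left panel, hangs just over the gap between the green boss and the aluminium jaw. Lower it while watching the force.

{"api": "step_arm", "payload": {
  "motion": [
    [[-0.12, 1, -0.08, 0, 0, 0], [0, 1, 0, 0, 0, 0], [0, 0.5, 0, 0, 0, 0], [0, 0, 0, 0, 0, 0]]
  ]
}}

```text
time_s: 9.28
eef_pos: [555.5, -178.2, 145.1]
eef_rot: [-0.398, 0.585, -0.584, 0.398]
contact_force: [0.5, -0.5, -0.9]
gripper_width: 0.408
```

{"api": "step_arm", "payload": {
  "motion": [
    [[0, 0.5, 0, 0, 0, 0], [0, 0.5, 0, 0, 0, 0], [0, 0, 0, 0, 0, 0]]
  ]
}}

```text
time_s: 9.65
eef_pos: [555.6, -178.2, 135.4]
eef_rot: [-0.398, 0.585, -0.584, 0.398]
contact_force: [0.5, 0.3, -1.1]
gripper_width: 0.414
```

{"api": "step_arm", "payload": {
  "motion": [
    [[0, 0.4, 0, 0, 0, 0], [0, 0.3, 0, 0, 0, 0], [0, 0, 0, 0, 0, 0]]
  ]
}}

```text
time_s: 10.02
eef_pos: [556.2, -178.5, 128.9]
eef_rot: [0.398, -0.584, 0.585, -0.398]
contact_force: [0.7, 0.0, -1.4]
gripper_width: 0.412
```

{"api": "step_arm", "payload": {
  "motion": [
    [[0, 0.2, 0, 0, 0, 0], [0, 0.2, 0, 0, 0, 0], [0, 0, 0, 0, 0, 0]]
  ]
}}

```text
time_s: 10.4
eef_pos: [556.5, -178.6, 125.2]
eef_rot: [0.398, -0.584, 0.585, -0.398]
contact_force: [3.1, -0.6, -0.8]
gripper_width: 0.413
```

Light contact with the aluminium side, 3 mm above the standing height. Nudge +x, then release.

{"api": "step_arm", "payload": {
  "motion": [
    [[0, 0.1, 0.05, 0, 0, 0], [0, 0, 0, 0, 0, 0]]
  ]
}}

```text
time_s: 10.65
eef_pos: [556.7, -178.7, 124.2]
eef_rot: [0.398, -0.584, 0.585, -0.398]
contact_force: [1.9, -1.4, 0.3]
gripper_width: 0.412
```

{"api": "step_arm", "payload": {
  "motion": [
    [[0, 0, 0, 0, 0, 0], [0, 0, 0, 0, 0, 0], [0, 0, 0, 0, 0, 0], [0, 0, 0, 0, 0, 0]]
  ],
  "hand": 60
}}

```text
time_s: 11.15
eef_pos: [556.3, -178.5, 123.9]
eef_rot: [-0.398, 0.584, -0.584, 0.398]
contact_force: [0.5, 0.3, -0.7]
gripper_width: 0.732
```

{"api": "step_arm", "payload": {
  "motion": [
    [[0, -1, 0, 0, 0, 0], [0, -3, 0, 0, 0, 0], [0, -3, 0, 0, 0, 0], [0, 0, 0, 0, 0, 0], [0, 0, 0, 0, 0, 0]]
  ]
}}

```text
time_s: 11.78
eef_pos: [556.2, -178.5, 193.7]
eef_rot: [-0.398, 0.584, -0.584, 0.398]
contact_force: [0.3, 0.5, -0.2]
gripper_width: 0.765
```

```bash
python3 -c "
from h import *
plan(556.3,-178.4,160,68.5,3)
c=camera('scene');np.save('pics/c.npy',c['pixels'])
d=cut_out(c,'wedge_orange_head')[0];r,k=d['centre'];print(d['conf'],d['region'].sum(),(r,k),'expected',proj(c,(556.3,-178.4,136))[::-1])
cv2.imwrite('pics/rel.png',cv2.resize(c['pixels'][150:290,90:240,::-1],None,fx=4,fy=4,interpolation=cv2.INTER_CUBIC))"
```

```text
t 11.78 pos [ 556.2 -178.5  193.7] jaw -111.46 tooly [-4.e-04  2.e-04 -1.e+00] turn -0.04 w 66.6 F [ 0.3  0.5 -0.2]
[-0.0, 1.12, 0.0] wy 0.01
[-0.0, 1.12, 0.0] wy 0.01
[-0.0, 1.12, 0.0] wy 0.01
0.69 673 (207.9, 168.1) expected (np.float64(201.92381853146574), np.float64(167.27546443426246))
```

View pics/rel.png

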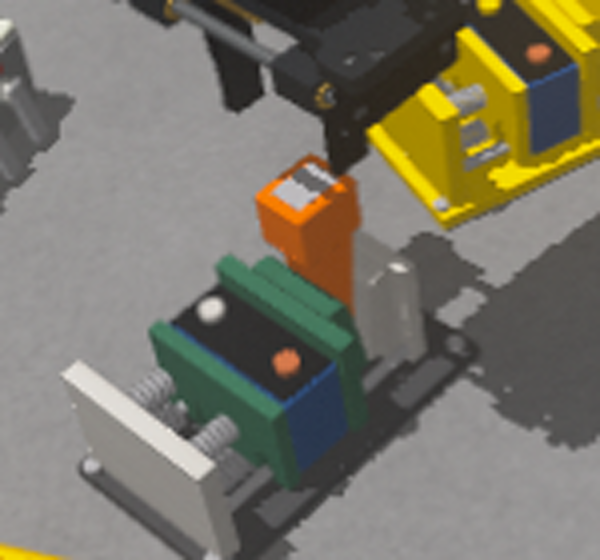

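The wedge stands upright and loose in the slot, head at about (305,200) in the crop. Now close the fingers and press from above.

{"api": "step_arm", "payload": {
  "motion": [
    [[0, 0, 0.2, 0, 0, 0], [0, 0, 0, 0, 0, 0], [0, 0, 0, 0, 0, 0], [0, 0, 0, 0, 0, 0], [0, 0, 0, 0, 0, 0]]
  ],
  "hand": 255,
  "force": 40
}}

```text
time_s: 12.5
eef_pos: [558.3, -179.3, 194.1]
eef_rot: [0.398, -0.584, 0.584, -0.398]
contact_force: [0.0, 0.5, 0.1]
gripper_width: 0.28
```

{"api": "step_arm", "payload": {
  "motion": [
    [[0, 1.5, 0, 0, 0, 0], [0, 1.3, 0, 0, 0, 0], [0, 0.5, 0, 0, 0, 0], [0, 0, 0, 0, 0, 0], [0, 0, 0, 0, 0, 0]]
  ]
}}

```text
time_s: 13.12
eef_pos: [558.6, -179.4, 161.4]
eef_rot: [0.398, -0.584, 0.585, -0.398]
contact_force: [-0.8, -0.5, -0.0]
gripper_width: -0.002
```

{"api": "step_arm", "payload": {
  "motion": [
    [[0, 0.3, 0, 0, 0, 0], [0, 0.3, 0, 0, 0, 0], [0, 0, 0, 0, 0, 0]]
  ]
}}

```text
time_s: 13.5
eef_pos: [558.1, -179.2, 154.7]
eef_rot: [-0.398, 0.585, -0.584, 0.398]
contact_force: [-0.0, -0.4, 0.1]
gripper_width: 0.009
```

{"api": "step_arm", "payload": {
  "motion": [
    [[0, 0.2, 0, 0, 0, 0], [0, 0.2, 0, 0, 0, 0], [0, 0, 0, 0, 0, 0]]
  ]
}}

```text
time_s: 13.88
eef_pos: [558.7, -179.5, 151.4]
eef_rot: [0.398, -0.584, 0.585, -0.398]
contact_force: [0.5, 0.3, 2.4]
gripper_width: 0.003
```

{"api": "step_arm", "payload": {
  "motion": [
    [[0, 0.2, 0, 0, 0, 0], [0, 0.2, 0, 0, 0, 0], [0, 0, 0, 0, 0, 0]]
  ]
}}

```text
time_s: 14.25
eef_pos: [559.2, -179.7, 147.7]
eef_rot: [0.398, -0.584, 0.585, -0.399]
contact_force: [1.5, -1.1, 3.4]
gripper_width: 0.005
```

{"api": "step_arm", "payload": {
  "motion": [
    [[0, 0.2, 0, 0, 0, 0], [0, 0.2, 0, 0, 0, 0], [0, 0, 0, 0, 0, 0]]
  ]
}}

```text
time_s: 14.62
eef_pos: [559.6, -179.9, 144.2]
eef_rot: [0.398, -0.583, 0.585, -0.399]
contact_force: [2.4, 0.3, 5.7]
gripper_width: 0.004
```

Driving at 5–6 N. Follow the jaw's +x drift while pressing on.

{"api": "step_arm", "payload": {
  "motion": [
    [[0, 0.2, 0.03, 0, 0, 0], [0, 0.2, 0.03, 0, 0, 0], [0, 0.2, 0.03, 0, 0, 0], [0, 0, 0, 0, 0, 0]]
  ]
}}

```text
time_s: 15.12
eef_pos: [560.4, -180.3, 138.3]
eef_rot: [0.398, -0.583, 0.585, -0.399]
contact_force: [1.6, 0.7, 6.6]
gripper_width: 0.004
```

{"api": "step_arm", "payload": {
  "motion": [
    [[0, 0.2, 0.03, 0, 0, 0], [0, 0.2, 0.03, 0, 0, 0], [0, 0.2, 0.03, 0, 0, 0], [0, 0, 0, 0, 0, 0]]
  ]
}}

```text
time_s: 15.62
eef_pos: [561.2, -180.6, 132.4]
eef_rot: [0.398, -0.583, 0.585, -0.399]
contact_force: [1.2, -0.6, 8.0]
gripper_width: 0.006
```

```bash
python3 -c "
from h import *
plan(560.0,-179.9,126,68.5,3)"
```

```text
t 15.62 pos [ 561.2 -180.6  132.4] jaw -111.47 tooly [ 0.003  -0.0014 -1.    ] turn -0.03 w 0.5 F [ 1.2 -0.6  8. ]
[-0.01, 0.21, -0.05] wy 0.01
[-0.01, 0.21, -0.05] wy 0.01
[-0.01, 0.21, -0.05] wy 0.01
```

Continue in 2 mm steps until the force jumps as the shoulder meets the jaws.

{"api": "step_arm", "payload": {
  "motion": [
    [[0, 0.2, 0, 0, 0, 0], [0, 0.2, 0, 0, 0, 0], [0, 0, 0, 0, 0, 0]]
  ]
}}

```text
time_s: 16.0
eef_pos: [561.7, -180.8, 128.9]
eef_rot: [0.397, -0.583, 0.586, -0.399]
contact_force: [2.0, -0.5, 8.5]
gripper_width: 0.011
```

{"api": "step_arm", "payload": {
  "motion": [
    [[0, 0.2, 0, 0, 0, 0], [0, 0, 0, 0, 0, 0]]
  ]
}}

```text
time_s: 16.25
eef_pos: [561.9, -180.9, 127.1]
eef_rot: [0.397, -0.583, 0.586, -0.399]
contact_force: [1.8, -0.6, 8.6]
gripper_width: 0.004
```

{"api": "step_arm", "payload": {
  "motion": [
    [[0, 0.15, 0, 0, 0, 0], [0, 0, 0, 0, 0, 0]]
  ]
}}

```text
time_s: 16.5
eef_pos: [562.0, -180.9, 126.3]
eef_rot: [0.397, -0.583, 0.586, -0.399]
contact_force: [0.7, -0.1, 12.8]
gripper_width: 0.002
```

{"api": "step_arm", "payload": {
  "motion": [
    [[0, 0.1, 0, 0, 0, 0], [0, 0, 0, 0, 0, 0]]
  ]
}}

```text
time_s: 16.75
eef_pos: [562.0, -180.9, 126.2]
eef_rot: [0.397, -0.583, 0.586, -0.399]
contact_force: [-2.3, 1.3, 18.3]
gripper_width: 0.004
```

{"api": "step_arm", "payload": {
  "motion": [
    [[0, 0.1, 0, 0, 0, 0], [0, 0, 0, 0, 0, 0]]
  ]
}}

```text
time_s: 17.0
eef_pos: [562.1, -181.0, 126.2]
eef_rot: [0.397, -0.583, 0.586, -0.399]
contact_force: [-5.8, 2.2, 23.8]
gripper_width: 0.009
```

{"api": "step_arm", "payload": {
  "motion": [
    [[0, 0.1, 0, 0, 0, 0], [0, 0, 0, 0, 0, 0]]
  ]
}}

```text
time_s: 17.25
eef_pos: [562.2, -181.0, 126.2]
eef_rot: [0.397, -0.582, 0.586, -0.399]
contact_force: [-7.7, 3.4, 29.8]
gripper_width: 0.005
```

Hard stop at z = 126.2 with force up to 30 N, so the head is home. Retreat and check.

{"api": "step_arm", "payload": {
  "motion": [
    [[0, -0.5, 0, 0, 0, 0], [0, -3, 0, 0, 0, 0], [0, -4, 0, 0, 0, 0], [0, -4, 0, 0, 0, 0], [0, -2, 0, 0, 0, 0]]
  ]
}}

```text
time_s: 17.88
eef_pos: [560.4, -180.1, 257.1]
eef_rot: [0.398, -0.584, 0.585, -0.398]
contact_force: [-0.1, -0.8, -0.6]
gripper_width: 0.011
```

{"api": "step_arm", "payload": {
  "motion": [
    [[0, 0, -4, 0, 0, 0], [0, 0, -5, 0, 0, 0], [0, 0, -4, 0, 0, 0], [0, 0, 0, 0, 0, 0], [0, 0, 0, 0, 0, 0]]
  ]
}}

```text
time_s: 18.5
eef_pos: [439.3, -132.6, 255.1]
eef_rot: [-0.398, 0.584, -0.584, 0.398]
contact_force: [-0.6, 0.5, -0.1]
gripper_width: 0.006
```

```bash
python3 -c "
from h import *
o=get_obs();print(o['time_s'],o['eef_pos'],o['contact_force'])
c=camera('scene')
a=np.radians(-21.5);ux=np.array([np.cos(a),np.sin(a),0])
print('exp',proj(c,np.array([556.3,-178.4,126])+4*ux))
hx,hy,S=70,50,4
A=ticks(ortho(c,557,-178,np.radians(-21.49),90,hx,hy,S),hx,hy,S)
B=cv2.resize(c['pixels'][170:310,95:195,::-1],None,fx=4,fy=4,interpolation=cv2.INTER_CUBIC)
cv2.imwrite('pics/end.png',np.hstack([A,B]))"
```

```text
18.5 [ 439.26221853 -132.55685969  255.05609935] [-0.58356955  0.47504123 -0.1404234 ]
exp (np.float64(166.5434213067643), np.float64(206.16520733942693))
```

View pics/end.png

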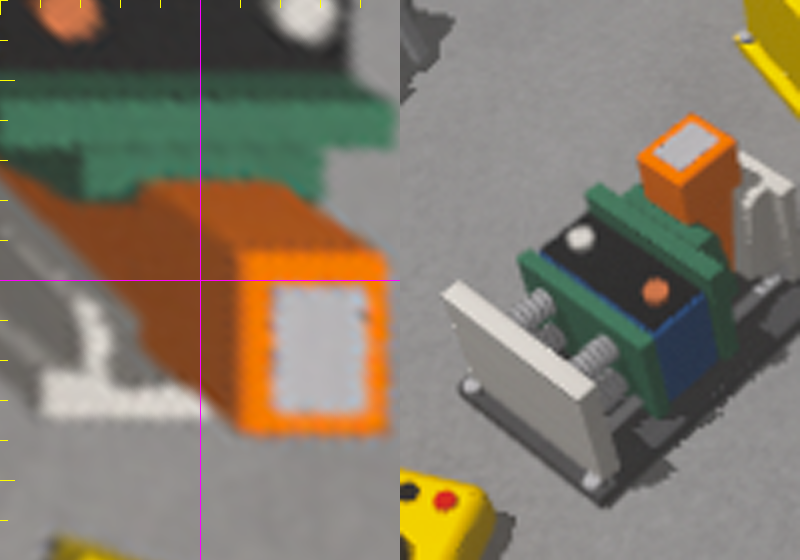

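Head centre is at pixel (166.9, 206.6), against (166.5, 206.2) expected for home. The green jaw has moved about 8 mm (ortho rows 130→100 at 4 px/mm) and the wedge stands upright. I'll check the blue wedge and hand in.

```bash
python3 -c "
from h import *
c=camera('scene')
d=cut_out(c,'wedge_blue_head');print([(round(e['conf'],2),e['centre']) for e in d[:2]])
print(job_done())"
```

```text
[(0.61, [251.6, 305.4])]
the job is handed in; nothing more can be done
None
```

I took the orange wedge from the stand, stood it in the green fixture's slot and let go of it there, upright and loose. I then pressed it down from above with the closed fingers, rather than tapping, and handed the job in at about 18.5 s.

**Last checks**
- **Driving:** the force rose from about 3 to 9 N on the way down. It then met a hard stop with the head top at 126.2 mm (126 expected) and was pressed there to 30 N. The 9 N just before the stop is a little under the 10–18 N you gave for the end.
- **After backing off:** the wedge stayed put. The head's centre in the picture was within 0.5 px of where it should be when home. The green jaw had moved about 8 mm, and the gripper was clear of everything.
- **Blue wedge:** the network placed its head about 2.8 px (roughly 5 mm) from the first reading, at lower confidence (0.61 against 0.87). I didn't look at a picture to settle this. The fingers stayed clear of it in the approach picture, so I take it for detector scatter.

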